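# Set a round bar against the stop of a bevelling fixture and clamp it

### The job

Take the round steel bar from its wooden stand and lay it in the two V's of the bevelling fixture, short of the stop bolt. Slide it along the groove until its end is felt to touch the bolt's tip, and press it home there for a moment with a light, steady push (more than 3 N, never over 25 N on the bolt). Then, with the bar still against the stop, lock it by pressing the clamp's red handle right down; leave the grinder, flap disc, spray can and hammer where they are.

Things in the scene. Friction and masses are not known exactly. Their poses are not given: they have to be found in the camera images.
- bar_center (a point): Centre of the loose round steel bar: 18 mm diameter, 230 mm long, dark mill scale with bright ends, 0.37 to 0.55 kg. Its x axis runs along the bar; both ends are alike.
- stand: Fixed wooden stand, base 200 x 70 x 12 mm, on which the bar starts, in V notches of two blocks centred 75 mm either side of the middle (28 mm long, 57 mm wide, 47 mm high; 122 mm of bar is free between them). Origin on the table under its centre; x along the bar, z up. Bar axis 43 mm above the table.
- fixture: Fixed bevelling fixture: rusty base plate 300 x 170 x 10 mm with two lengths of angle iron laid as 90-degree V's in line (the groove), a blue stop bracket and a toggle clamp. Origin on the table under the groove; x runs along the groove towards the stop, z up. Groove at y = 0: rear V from x = -135 to -105 mm, open gap, front V from x = -25 to +45 mm; V's 34 mm wide, tops 53 mm above the table.
- v_seat (a point): Point on the axis of a seated bar (48.7 mm above the table), in the middle of the 80 mm open gap between the V's, where fingers have room down to the base plate 10 mm above the table; x = -65 mm of the fixture, axes as the fixture. A bar whose centre is laid 8 to 18 mm behind this point (towards -x) lies in both V's, short of the stop bolt.
- bracket (a point): Point on the inner face of the blue stop bracket, on the seated bar's axis, x = +110 mm of the fixture, axes as the fixture. From the bracket a rigid steel stop bolt, 12 mm thick with a domed tip, points along the groove at the bar. Its tip is set for each job 20 to 60 mm in front of this face: not measured, to be felt or seen. With the bar home, 5 to 45 mm of bar stick out behind the rear V.
- clamp_handle (a joint): Toggle clamp handle, rad: 0 open (handle up at 60 degrees, arm raised clear), 1.09 locked, just over centre (handle level along -y of the fixture, rubber tip pressed on the bar). It turns about an axis along the groove at x = +10, y = -90 mm of the fixture, 82 mm above the table, and stays where it is left. Pressing it down takes 2 to 8 N on the grip. Open it is 175 mm high; 44 mm wide along x.
- handle_grip (a point): Middle of the red grip of the clamp handle (78 mm long, 18 mm wide, 14 mm thick), 61 mm from its pivot. Locked, it is at x = +10, y = -151 mm of the fixture and 80 mm above the table, the grip's top 87 mm.
- grinder: Angle grinder lying with its wire wheel up, 325 x 200 x 80 mm with its side handle, 1.8 kg, leave alone. Origin under its middle.
- flap_disc: Brown flap disc, 114 mm diameter, 14 mm thick, lying flat, leave alone. Origin under its centre.
- spray_can: Spray can, 56 mm diameter, 120 mm tall, standing, leave alone. Origin under its centre.
- hammer: Hammer with wooden handle, 260 mm long, lying flat, leave alone. Origin under its middle.
Not all that is in view belongs to the job. Of the things like the part that bears bar_center, leave any that is turquoise; of the rest the smaller one is meant.

How it is judged:
By the outcome, as a careful person would: the job done as asked, in the order asked, and still so for the second after the job is handed in, with the robot touching nothing.
It also fails if it takes over 64 s, if anything falls off the work surface, if the arm or the gripper's body presses on something with over 40 N, if the wrist force passes 120 N, or if a joint passes its speed limit or range.

### The arm

A 7-joint arm with a two-finger parallel gripper is mounted at the origin on the work surface. World frame = base frame: x ahead of the robot, y to its left, z up, the work surface at z = 0. Lengths are in m, angles in rad, forces in N, time in s.
With the tool pointing down it reaches from about 0.425 to 0.95 m from the base axis. Payload 16.7 kg.
Tool frame: the origin (TCP) lies at the very end of the fingers, on their centre line; the grasp point (between the pads) lies 19 mm behind it; z points along the fingers, y is the line along which they close (so a half turn about z gives the same grasp; the last joint's range is limited). The gripper opens to 94 mm and grips with 3 to 60 N. Pads are 16 mm wide; open, the fingers measure 119 mm over their backs; the gripper's body (75 mm by 177 mm) begins 78 mm behind the grasp point.
Start: joints at [-1.353, 0.426, 0.074, 1.606, -0.034, 1.111, -0.067], TCP at [0.242, 0.63, 0.205] pointing down, gripper open.
Joint ranges: [-2.85, 2.85], [-0.5, 2.14], [-1.23, 1.37], [0.21, 2.46], [-1.02, 4.16], [0.16, 2.05], [-2.73, 2.73]. Speed limits (rad/s): [1.89, 1.89, 2.39, 2.39, 3.01, 3.01, 3.01].

### API

Orientations are given as a rotation vector (axis times angle).
In Python, from station import * gives the robot as it stands. The module is installed in compiled form; this text tells all that it offers.
- The arm moves only by the shell command python3 -m handwheel 'ROWS' [OPENING] [FORCE]. ROWS is JSON, a list that holds one entry, the list of rows, each a list of 6 numbers: the shift along the tool's x, y, z in units of 100 mm (1.0 is 100 mm), then the turn, a rotation vector about the tool's x, y, z in units of 2 rad (1.0 is 2 rad). A call has exactly 8 rows; each row is the pose to reach, as a shift and turn from the pose commanded when the call began, along the tool's axes at that moment; what a row does not reach only later rows make up. A row lasts 1/8 s, in which the tool goes at most 62.5 mm and 10.7 degrees, less where a joint would pass 70% of its speed; a pose out of reach is approached as far as the arm can. A call with a number of a shift or a turn outside -1 to 1 is refused whole. A call with a gripper value outside its range is refused whole. OPENING is the finger opening in mm, from 0 to 94, set as the call begins (- or left out, the last holds). The fingers move at their own pace and stop on an object; FORCE is the grip in N (left out, the last holds). Time passes only in rows, so rows that repeat a pose let the fingers close, or fill a call up. It gives the time, the measured TCP pose, the force, the opening and the grip force at its end, in the units of the state.
- read_state(): the state, without advancing time (a new reading comes with each control period).
- read_camera(name): name is "scene" or "top" or "wrist"; returns a dict with "img" (400x640x3 uint8, red, green, blue), "vfov" (degrees; the focal length in pixels is half the picture's height over the tangent of half this angle, whatever the lens; pixels are square), "cx", "cy" (the principal point, pixels), "R" (3x3) and "t" (3): a world point X has camera coordinates R X + t; the wrist camera has in their place "tool_from_camera" (4x4, takes a point from camera to tool coordinates, whose origin is the TCP and whose axes are the flange's). Camera axes: x right, y down, z forward; pixel columns grow to the right and rows downward; lengths in m; the calibration is good to about 2 mm. A picture is of the moment at which its call begins: read the wrist's pose just before it. There is no depth.
- close_job(): hands the job in; it is judged then, once.
The state is a dict: "time": time; "joints": joint angles; "qd": joint speeds; "tau": joint torques, N m; "eef_pos": TCP position; "eef_rot": TCP orientation; "ft_force": force on the tool from outside, world axes, zero at the start; "torque": the same for the moment, N m; "finger_gap": opening from 0.0 (shut) to 1.0 (fully open); "gripper_force": force on a finger pad.
Only numpy, scipy, OpenCV 4.12 (cv2) and the standard library are available. Lean on these libraries where they do the work, as an engineer would, in place of code of your own. Each camera call takes 0.05 s, during which the arm holds its last target. There are 200 camera calls.

## Working session

There is one attempt and no reset: what is moved stays moved. The work goes in short steps, Python scripts to look and compute and a shell command to move; the robot and the scene stay as the last step left them, time stands still between calls to the robot, and variables do not carry over. Pictures are saved under pics/ and viewed, at most 10 in all, crops included, and the job is handed in when it is done.

```bash
mkdir -p pics; python3 - <<'E'
from station import *
import cv2,json,numpy as np
s=read_state();print({k:np.round(v,3).tolist() for k,v in s.items()})
for n in ("scene","top","wrist"):
    c=read_camera(n);cv2.imwrite(f"pics/{n}.png",c["img"][:,:,::-1])
    np.save(f"{n}.npy",c,allow_pickle=True)
    print(n,{k:np.round(v,4).tolist() for k,v in c.items() if k!="img"})
E
```

```text
{'time': 0.0, 'joints': [-1.354, 0.427, 0.074, 1.607, -0.034, 1.111, -0.067], 'qd': [0.001, 0.0, -0.001, -0.0, -0.001, -0.0, 0.001], 'tau': [-0.001, -93.58, 3.667, -45.421, -0.049, 0.02, 0.0], 'eef_pos': [0.242, 0.63, 0.205], 'eef_rot': [-0.573, -3.089, 0.002], 'ft_force': [-0.174, -0.254, 0.377], 'torque': [0.014, -0.017, 0.044], 'gripper_force': 0.0, 'finger_gap': 1.002}
scene {'vfov': 52.7276, 'cx': 318.1725, 'cy': 204.1398, 'R': [[0.714, 0.7, 0.0154], [0.5566, -0.5541, -0.619], [-0.4247, 0.4505, -0.7853]], 't': [-0.3272, -0.243, 1.5574]}
top {'vfov': 44.6101, 'cx': 312.8007, 'cy': 188.9764, 'R': [[-0.0234, -0.9997, -0.0042], [-0.9958, 0.0237, -0.0887], [0.0887, 0.0021, -0.9961]], 't': [-0.0234, 0.5402, 1.4543]}
wrist {'vfov': 62.0907, 'cx': 321.9117, 'cy': 198.1987, 'tool_from_camera': [[0.0002, -0.9659, -0.259, 0.075], [1.0, 0.0004, -0.0006, -0.0003], [0.0007, -0.259, 0.9659, -0.1805], [0.0, 0.0, 0.0, 1.0]]}
```

View pics/scene.png

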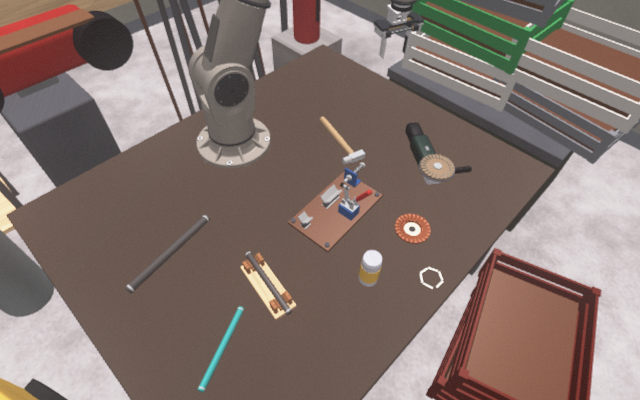

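View pics/top.png

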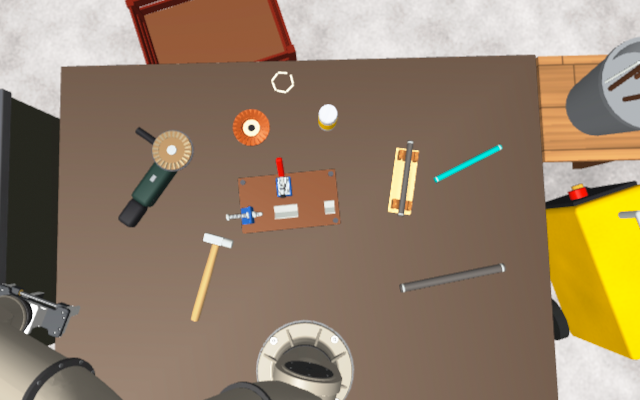

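The scene shows three bar-like things: a long dark bar on the table (scene 130,288 to 207,218), a dark bar on the wooden stand (248,253 to 288,310), and a turquoise bar (240,310 to 203,387). The turquoise one is excluded. Of the dark two, the bar on the stand looks smaller, at top 410,143 to 403,213. I'll confirm that in an enlarged crop.

```bash
python3 - <<'E'
import cv2,numpy as np
t=cv2.imread("pics/top.png");s=cv2.imread("pics/scene.png")
a=cv2.resize(t[130:240,220:430],None,fx=3.8,fy=3.8,interpolation=cv2.INTER_CUBIC)[:, :798]
cv2.imwrite("pics/tc.png",a)
b=cv2.resize(s[155:325,230:400],None,fx=3.5,fy=3.5,interpolation=cv2.INTER_CUBIC)
cv2.imwrite("pics/sc.png",b); print(a.shape,b.shape)
E
```

```text
(418, 798, 3) (595, 595, 3)
```

View pics/tc.png

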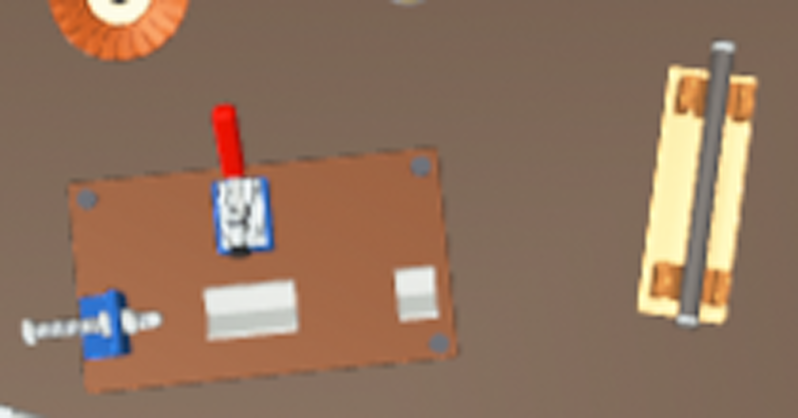

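View pics/sc.png

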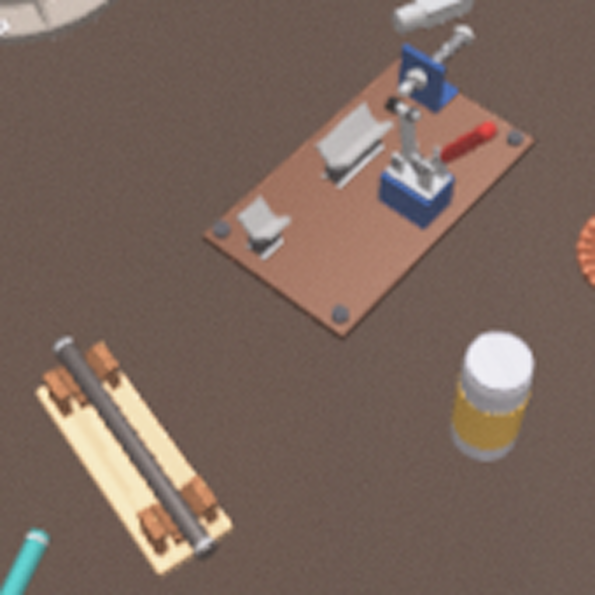

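The crops confirm it: the dark bar on the stand (tc 722,46 to 688,320; sc 205,547 to 65,344) sits in the wooden V blocks, and it is the part. The fixture is next to it, with its stop bolt tip at about tc (160,320). Next I'll triangulate.

```bash
cat > h.py <<'E'
import numpy as np
from scipy.optimize import least_squares
from scipy.spatial.transform import Rotation as Ro
C={n:np.load(n+".npy",allow_pickle=True).item() for n in("top","scene")}
def proj(c,X):
    X=np.atleast_2d(X); f=200/np.tan(np.radians(c["vfov"]/2)); p=X@np.asarray(c["R"]).T+c["t"]
    return p[:,:2]/p[:,2:]*f+[c["cx"],c["cy"]]
def wristcam(c,s):
    T=np.eye(4);T[:3,:3]=Ro.from_rotvec(s["eef_rot"]).as_matrix();T[:3,3]=s["eef_pos"]
    M=np.linalg.inv(T@np.asarray(c["tool_from_camera"])); d=dict(c);d["R"]=M[:3,:3];d["t"]=M[:3,3];return d
def tri(obs,x0=(.5,0,.05)):
    r=least_squares(lambda X:np.concatenate([(proj(c,X)[0]-p) for c,p in obs]),x0);return r.x,np.sqrt(np.mean(r.fun**2))
T=lambda u,v:np.array([220+u/3.8,130+v/3.8]); S=lambda u,v:np.array([230+u/3.5,155+v/3.5])
E
python3 - <<'E'
from h import *
P=[]
for a,b in(((722,46),(205,547)),((688,320),(65,344))):
    x,r=tri([(C["top"],T(*a)),(C["scene"],S(*b))]);P.append(x);print(x.round(4),round(r,2))
P=np.array(P);d=P[0]-P[1];print("bar c",P.mean(0).round(4),"len",np.linalg.norm(d).round(4),"yaw",np.degrees(np.arctan2(d[1],d[0])).round(1))
F=[(45,-17),(-25,-17),(-25,17),(45,17),(-105,-17),(-135,-17),(-135,17),(-105,17)]
t=[(204,291),(293,282),(298,331),(209,340),(395,270),(434,267),(438,317),(399,321)]
s=[None,None,(318,148),(363,103),(288,219),None,(240,206),(262,197)]; s[0]=(392,130)
def f(q,verb=0):
    R=Ro.from_euler("z",q[2]).as_matrix();o=[]
    for i,(x,y) in enumerate(F):
        X=R@[x/1e3,y/1e3,0]+[q[0],q[1],q[3]]
        o.append(proj(C["top"],X)[0]-T(*t[i]))
        if s[i]: o.append(proj(C["scene"],X)[0]-S(*s[i]))
    return np.concatenate(o)
r=least_squares(f,[.5,.05,1.6,.053],loss="soft_l1");print("fix",r.x.round(4),np.degrees(r.x[2]).round(2),f(r.x).round(1))
q=r.x;R=Ro.from_euler("z",q[2]).as_matrix()
for n,X in dict(vseat=[-.065,0,.0487],bracket=[.11,0,.0487],grip0=[.01,-.09-.061*.5,.082+.053],griplock=[.01,-.151,.08]).items(): 
    w=R@X+[q[0],q[1],0];print(n,w.round(4),proj(C["top"],w)[0].round(1))
x=np.array([.08,0,.0487])
for d in(.05,.06,.07,.08,.09):
    w=R@[d,0,.0487]+[q[0],q[1],0];print(d,((proj(C["top"],w)[0]-[220,130])*3.8).round(),((proj(C["scene"],w)[0]-[230,155])*3.5).round())
E
```

```text
[ 0.6724 -0.3328  0.0433] 0.1
[ 0.4568 -0.2953  0.0477] 0.3
bar c [ 0.5646 -0.3141  0.0455] len 0.2189 yaw -9.9
fix [0.4733 0.0354 1.6404 0.0492] 93.99 [-0.1  0.1 -0.4 -2.2 -0.   0.3 -0.3 -1.2 -0.5 -0.3 -0.4 -1.4  0.   0.4
 -0.1  1.  -0.1 -0.4 -0.3  0.8 -0.2 -0.9 -0.7  3.4 -0.  -1.1 -0.7  0.3]
vseat [ 0.4778 -0.0295  0.0487] [311. 209.]
bracket [0.4656 0.1451 0.0487] [252.3 214.5]
grip0 [0.5928 0.0537 0.135 ] [280.3 167.4]
griplock [0.6232 0.0559 0.08  ] [280.7 159.6]
0.05 [199. 314.] [380. 111.]
0.06 [187. 315.] [387. 105.]
0.07 [174. 316.] [393.  99.]
0.08 [161. 317.] [399.  93.]
0.09 [148. 319.] [406.  87.]
```

The bar measures 43 to 48 mm high at radius 0.65 m, and the fixture fits to about 1 px with V tops at 49 mm. Both match the text. The bolt tip is near fixture x ≈ +0.08. I'll move towards the stand.

```bash

python3 -m handwheel '[[[-0.1,-0.12,0,0,0,0],[-0.2,-0.24,0,0,0,0],[-0.3,-0.36,0,0,0,0],[-0.4,-0.48,0,0,0,0],[-0.5,-0.6,0,0,0,0],[-0.6,-0.72,0,0,0,0],[-0.7,-0.84,0,0,0,0],[-0.8,-0.96,0,0,0,0]]]' 94
python3 -m handwheel '[[[-0.1,-0.12,0,0,0,0],[-0.2,-0.24,0,0,0,0],[-0.3,-0.36,0,0,0,0],[-0.4,-0.48,0,0,0,0],[-0.5,-0.6,0,0,0,0],[-0.6,-0.72,0,0,0,0],[-0.7,-0.84,0,0,0,0],[-0.8,-0.96,0,0,0,0]]]'
python3 -m handwheel '[[[-0.1,-0.12,0,0,0,0],[-0.2,-0.24,0,0,0,0],[-0.3,-0.36,0,0,0,0],[-0.4,-0.48,0,0,0,0],[-0.5,-0.6,0,0,0,0],[-0.6,-0.72,0,0,0,0],[-0.7,-0.84,0,0,0,0],[-0.8,-0.96,0,0,0,0]]]'
python3 -m handwheel '[[[-0.1,-0.12,0,0,0,0],[-0.2,-0.24,0,0,0,0],[-0.3,-0.36,0,0,0,0],[-0.4,-0.48,0,0,0,0],[-0.5,-0.6,0,0,0,0],[-0.6,-0.72,0,0,0,0],[-0.7,-0.84,0,0,0,0],[-0.8,-0.96,0,0,0,0]]]'
```

```text
time: 1.15
eef_pos: [0.2827, 0.5108, 0.2055]
eef_rot: [-0.573, -3.089, -0.0]
ft_force: [0.6, 0.1, -0.4]
finger_gap: 1.001
gripper_force: 0.0
time: 2.15
eef_pos: [0.3229, 0.3925, 0.2055]
eef_rot: [-0.573, -3.089, -0.0]
ft_force: [0.8, 0.2, -0.9]
finger_gap: 0.999
gripper_force: 0.0
time: 3.15
eef_pos: [0.3631, 0.2741, 0.2055]
eef_rot: [-0.573, -3.089, 0.0]
ft_force: [0.9, 0.0, -0.8]
finger_gap: 1.0
gripper_force: 0.0
time: 4.15
eef_pos: [0.4034, 0.1558, 0.2055]
eef_rot: [-0.573, -3.089, 0.0]
ft_force: [-0.4, 1.1, 0.3]
finger_gap: 1.003
gripper_force: 0.0
```

```bash
cat > snap.py <<'E'
import sys,cv2,numpy as np
from station import *
from h import wristcam
s=read_state();c=wristcam(read_camera("wrist"),s);n=sys.argv[1]
np.save(n+".npy",c,allow_pickle=True);cv2.imwrite(f"pics/{n}.png",c["img"][:,:,::-1])
E
python3 -m handwheel '[[[-0.1,-0.12,0,0,0,0],[-0.2,-0.24,0,0,0,0],[-0.3,-0.36,0,0,0,0],[-0.4,-0.48,0,0,0,0],[-0.5,-0.6,0,0,0,0],[-0.6,-0.72,0,0,0,0],[-0.7,-0.84,0,0,0,0],[-0.8,-0.96,0,0,0,0]]]'
python3 snap.py w1
python3 -m handwheel '[[[-0.1,-0.12,0,0,0,0],[-0.2,-0.24,0,0,0,0],[-0.3,-0.36,0,0,0,0],[-0.4,-0.48,0,0,0,0],[-0.5,-0.6,0,0,0,0],[-0.6,-0.72,0,0,0,0],[-0.7,-0.84,0,0,0,0],[-0.8,-0.96,0,0,0,0]]]'
python3 snap.py w2
python3 -m handwheel '[[[-0.1,-0.12,0,0,0,0],[-0.2,-0.24,0,0,0,0],[-0.3,-0.36,0,0,0,0],[-0.4,-0.48,0,0,0,0],[-0.5,-0.6,0,0,0,0],[-0.6,-0.72,0,0,0,0],[-0.7,-0.84,0,0,0,0],[-0.8,-0.96,0,0,0,0]]]'
python3 -m handwheel '[[[-0.1,-0.12,0,0,0,-0.02],[-0.2,-0.24,0,0,0,-0.04],[-0.3,-0.36,0,0,0,-0.06],[-0.4,-0.48,0,0,0,-0.08],[-0.5,-0.6,0,0,0,-0.095],[-0.6,-0.72,0,0,0,-0.095],[-0.7,-0.84,0,0,0,-0.095],[-0.82,-0.95,0,0,0,-0.095]]]'
python3 snap.py w3
python3 -c "
import cv2,numpy as np
a=[cv2.imread(f'pics/w{i}.png') for i in (1,2,3)]
cv2.imwrite('pics/w13.png',np.vstack([np.hstack([cv2.resize(a[0],(400,250)),cv2.resize(a[1],(400,250))]),np.zeros((1,800,3),np.uint8)]))"
```

```text
time: 5.15
eef_pos: [0.4436, 0.0375, 0.2055]
eef_rot: [0.573, 3.089, -0.0]
ft_force: [-0.6, 0.2, 0.6]
finger_gap: 0.998
gripper_force: 0.0
time: 6.2
eef_pos: [0.4836, -0.0803, 0.2055]
eef_rot: [-0.573, -3.089, 0.0]
ft_force: [-1.1, -0.1, 0.2]
finger_gap: 1.001
gripper_force: 0.0
time: 7.25
eef_pos: [0.524, -0.1986, 0.2054]
eef_rot: [-0.573, -3.089, -0.0]
ft_force: [0.2, 0.6, -0.2]
finger_gap: 1.0
gripper_force: 0.0
time: 8.25
eef_pos: [0.5666, -0.3171, 0.2055]
eef_rot: [-0.278, -3.129, 0.0]
ft_force: [-0.2, -0.4, 0.6]
finger_gap: 1.002
gripper_force: 0.0
```

View pics/w3.png

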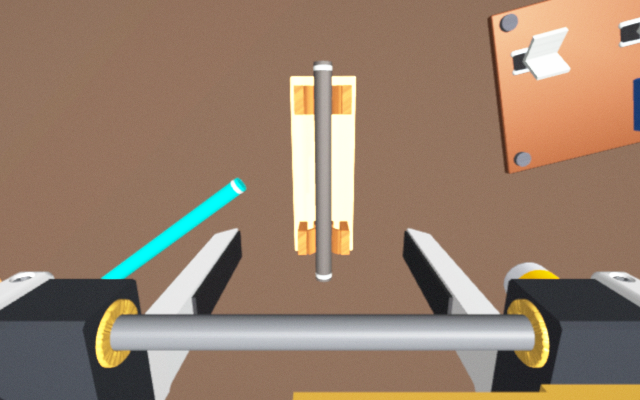

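View pics/w1.png

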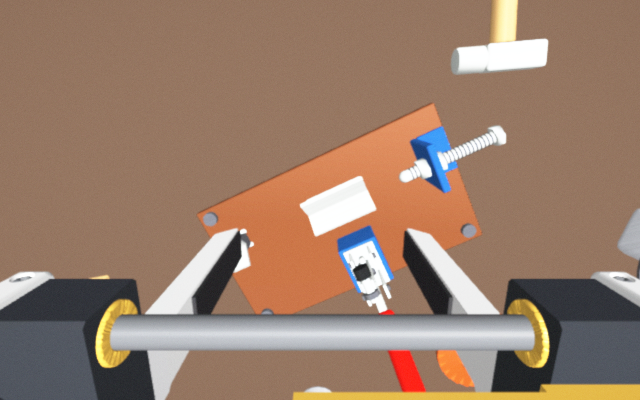

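w3 shows the bar from (322,63) to (323,277), lying along the tool's x axis. w1 shows the bolt tip at (403,177) and the front V with corners (301,205), (362,178), (375,206) and (316,235).

```bash
python3 - <<'E'
from h import *
from station import read_state
w=[None]+[np.load(f"w{i}.npy",allow_pickle=True).item() for i in(1,2,3)]
P=[tri([(w[3],(323,277)),(C["top"],T(722,44)),(C["scene"],S(207,549))]),tri([(w[3],(322,63)),(C["top"],T(688,323)),(C["scene"],S(63,342))])]
for p in P:print(p[0].round(4),round(p[1],2))
a,b=P[0][0],P[1][0];d=a-b;c=(a+b)/2;print("c",c.round(4),np.linalg.norm(d).round(4),"yaw",np.degrees(np.arctan2(-d[1],-d[0])).round(2))
# line at z=.043 from w3 alone
for px in((322,63),(323,277)):
    print(least_squares(lambda q:proj(w[3],[q[0],q[1],.047])[0]-px,[.5,-.3]).x.round(4))
print("tip",tri([(w[1],(403,177)),(C["top"],T(160,320))]))
# fixture refit incl wrist
F=[(45,-17),(-25,-17),(-25,17),(45,17),(-105,-17),(-135,-17),(-135,17),(-105,17)]
t=[(204,291),(293,282),(298,331),(209,340),(395,270),(434,267),(438,317),(399,321)]
ww=[(375,206),(316,235),(301,205),(362,178)]
def f(q):
    R=Ro.from_euler("z",q[2]).as_matrix();o=[]
    for i,(x,y) in enumerate(F):
        X=R@[x/1e3,y/1e3,0]+[q[0],q[1],q[3]]
        o.append(proj(C["top"],X)[0]-T(*t[i]))
        if i<4:o.append((proj(w[1],X)[0]-ww[i])*.7)
    return np.concatenate(o)
r=least_squares(f,[.5,.05,1.6,.053]);q=r.x;print("fix",q.round(4),np.degrees(q[2]).round(2),np.abs(f(q)).max().round(2))
R=Ro.from_euler("z",q[2]).as_matrix();print("tip in fix",(R.T@(tri([(w[1],(403,177)),(C["top"],T(160,320))])[0]-[q[0],q[1],0])).round(4),"vseat",(R@[-.065,0,.0487]+[q[0],q[1],0]).round(4))
s=read_state();M=Ro.from_rotvec(s["eef_rot"]).as_matrix();u=(c-a)/np.linalg.norm(c-a)
g=c-.012*u;g[2]=.043
# tool orientation after 12 deg tilt about tool y; TCP target = g+19mm along tool z
M2=M@Ro.from_rotvec([0,.21,0]).as_matrix();tcp=g+.019*M2[:,2]
print("g",g.round(4),"tcp",tcp.round(4),"shift tool",(M.T@(tcp-s["eef_pos"])*10).round(3),"toolx yaw",np.degrees(np.arctan2(M[1,0],M[0,0])))
E
```

```text
[ 0.6743 -0.335   0.0443] 0.5
[ 0.4512 -0.2965  0.0464] 0.69
c [ 0.5628 -0.3158  0.0454] 0.2264 yaw 170.21
[ 0.4509 -0.2969]
[ 0.6729 -0.3354]
tip (array([0.46517414, 0.11680968, 0.05428406]), np.float64(0.2520176764039917))
fix [0.4717 0.0347 1.6515 0.0535] 94.62 1.03
tip in fix [ 0.0823 -0.0001  0.0543] vseat [ 0.4769 -0.03    0.0487]
g [ 0.5746 -0.3178  0.043 ] tcp [ 0.5707 -0.3171  0.0244] shift tool [-0.032  0.025  1.811] toolx yaw 169.7984788913934
```

```bash

python3 -m handwheel '[[[0,0,0.12,0,0.02,0],[0,0,0.24,0,0.04,0],[0,0.01,0.36,0,0.06,0],[-0.01,0.01,0.48,0,0.08,0],[-0.02,0.01,0.6,0,0.1,0],[-0.03,0.02,0.72,0,0.105,-0.003],[-0.03,0.02,0.84,0,0.105,-0.003],[-0.03,0.025,0.96,0,0.105,-0.003]]]' 60
python3 -m handwheel '[[[-0.03,0,0.14,0,0,0],[-0.06,0,0.28,0,0,0],[-0.09,0,0.42,0,0,0],[-0.12,0,0.54,0,0,0],[-0.14,0,0.66,0,0,0],[-0.16,0,0.75,0,0,0],[-0.175,0,0.83,0,0,0],[-0.175,0,0.83,0,0,0]]]'
python3 -m handwheel '[[[0,0,0,0,0,0],[0,0,0,0,0,0],[0,0,0,0,0,0],[0,0,0,0,0,0],[0,0,0,0,0,0],[0,0,0,0,0,0],[0,0,0,0,0,0],[0,0,0,0,0,0]]]' 0 30
```

```text
time: 9.3
eef_pos: [0.5694, -0.3143, 0.1088]
eef_rot: [-0.25, -2.922, -0.027]
ft_force: [-0.1, -0.3, 0.8]
finger_gap: 0.636
gripper_force: 0.0
time: 10.3
eef_pos: [0.5692, -0.314, 0.0241]
eef_rot: [-0.25, -2.921, -0.027]
ft_force: [0.2, 0.1, 0.1]
finger_gap: 0.635
gripper_force: 0.0
time: 11.3
eef_pos: [0.5691, -0.3163, 0.0252]
eef_rot: [-0.252, -2.922, -0.023]
ft_force: [-0.6, -7.9, 1.5]
finger_gap: 0.184
gripper_force: 30.0
```

The bar is gripped: opening about 17.3 mm at 30 N. I'll lift it, then work out the transfer.

```bash

python3 -m handwheel '[[[0.02,0,-0.1,0,0,0],[0.04,0,-0.2,0,0,0],[0.06,0,-0.3,0,0,0],[0.08,0,-0.4,0,0,0],[0.1,0,-0.5,0,0,0],[0.12,0,-0.6,0,0,0],[0.14,0,-0.7,0,0,0],[0.17,0,-0.8,0,0,0]]]'
cat > plan.py <<'E'
import sys
from h import *
from station import read_state
q=(.4719,.0347,np.radians(94.5)); RF=Ro.from_euler("z",q[2]).as_matrix()
fx=lambda X:RF@X+[q[0],q[1],0]
def tofix(X):return RF.T@(np.asarray(X)-[q[0],q[1],0])
def show(tcp,M2,s):
    M=Ro.from_rotvec(s["eef_rot"]).as_matrix()
    print("shift",(M.T@(tcp-s["eef_pos"])*10).round(3),"turn",(Ro.from_matrix(M.T@M2).as_rotvec()/2).round(4))
E
python3 - <<'E'
from plan import *
s=read_state();M=Ro.from_rotvec(s["eef_rot"]).as_matrix()
yaw=np.arctan2(M[1,0],M[0,0]);print("yaw",np.degrees(yaw),"tilt",np.degrees(np.arcsin(M[2,0])),"gap",s["finger_gap"],s["ft_force"],s["eef_pos"])
M2=Ro.from_euler("z",q[2]-yaw).as_matrix()@M
g=fx([-.089,0,.12]);show(g+.019*M2[:,2],M2,s)
E
```

```text
time: 12.3
eef_pos: [0.5695, -0.3142, 0.1071]
eef_rot: [-0.25, -2.921, -0.027]
ft_force: [-0.5, 0.4, -5.2]
finger_gap: 0.185
gripper_force: 30.0
yaw 170.2189479416236 tilt 12.03885148245738 gap 0.18490652777360625 [-0.51570163  0.39188547 -5.20751248] [ 0.56946442 -0.3142066   0.10709024]
shift [1.303 2.448 0.337] turn [-1.378e-01 -4.000e-04  6.462e-01]
```

```bash

python3 -m handwheel '[[[0.05,0.1,0.01,-0.005,0,0.02],[0.11,0.2,0.03,-0.014,0,0.065],[0.16,0.31,0.04,-0.023,0,0.11],[0.22,0.41,0.06,-0.032,0,0.15],[0.27,0.51,0.07,-0.041,0,0.19],[0.33,0.62,0.08,-0.05,0,0.235],[0.38,0.72,0.1,-0.06,0,0.28],[0.44,0.82,0.11,-0.069,0,0.323]]]'
python3 - <<'E'
from plan import *
s=read_state();M=Ro.from_rotvec(s["eef_rot"]).as_matrix()
yaw=np.arctan2(M[1,0],M[0,0]);print("yaw",np.degrees(yaw),"gap",s["finger_gap"])
M2=Ro.from_euler("z",q[2]-yaw).as_matrix()@M
g=fx([-.089,0,.12]);show(g+.019*M2[:,2],M2,s)
E
```

```text
time: 13.3
eef_pos: [0.5386, -0.2254, 0.1053]
eef_rot: [-1.194, -2.694, -0.127]
ft_force: [-0.2, 0.6, -4.3]
finger_gap: 0.182
gripper_force: 30.0
yaw 132.2012762453478 gap 0.18216290193165888
shift [1.657 0.733 0.394] turn [-6.870e-02 -3.000e-04  3.217e-01]
```

```bash

python3 -m handwheel '[[[0.1,0.045,0.025,0,0,0],[0.2,0.09,0.05,0,0,0],[0.31,0.14,0.075,0,0,0],[0.41,0.18,0.1,0,0,0],[0.52,0.23,0.125,0,0,0],[0.62,0.27,0.15,0,0,0],[0.73,0.32,0.175,0,0,0],[0.83,0.37,0.2,0,0,0]]]'
python3 -m handwheel '[[[0.1,0.045,0.025,-0.005,0,0.025],[0.2,0.09,0.05,-0.014,0,0.065],[0.31,0.14,0.075,-0.023,0,0.11],[0.41,0.18,0.1,-0.032,0,0.15],[0.52,0.23,0.125,-0.041,0,0.19],[0.62,0.27,0.15,-0.05,0,0.235],[0.73,0.32,0.175,-0.06,0,0.28],[0.83,0.365,0.195,-0.069,0,0.322]]]'
python3 snap.py w4
python3 - <<'E'
from plan import *
s=read_state();M=Ro.from_rotvec(s["eef_rot"]).as_matrix()
yaw=np.arctan2(M[1,0],M[0,0]);print("yaw",np.degrees(yaw),"gap",s["finger_gap"],s["ft_force"])
print("fix grasp",tofix(s["eef_pos"]-.019*M[:,2]).round(4))
M2=Ro.from_euler("z",q[2]-yaw).as_matrix()@M
g=fx([-.089,0,.053]);show(g+.019*M2[:,2],M2,s)
E
```

```text
time: 14.3
eef_pos: [0.5084, -0.1369, 0.1027]
eef_rot: [-1.19, -2.696, -0.127]
ft_force: [0.4, -0.6, -5.1]
finger_gap: 0.186
gripper_force: 30.0
time: 15.3
eef_pos: [0.4778, -0.0494, 0.101]
eef_rot: [-2.023, -2.187, -0.216]
ft_force: [-0.4, -0.2, -5.1]
finger_gap: 0.184
gripper_force: 30.0
yaw 94.2306476952171 gap 0.18571257375606992 [-1.22480207  1.91932393 -6.16001921]
fix grasp [-0.0871  0.0015  0.1194]
shift [-0.158  0.014  0.645] turn [ 0.0005 -0.     -0.0023]
```

View pics/w4.png

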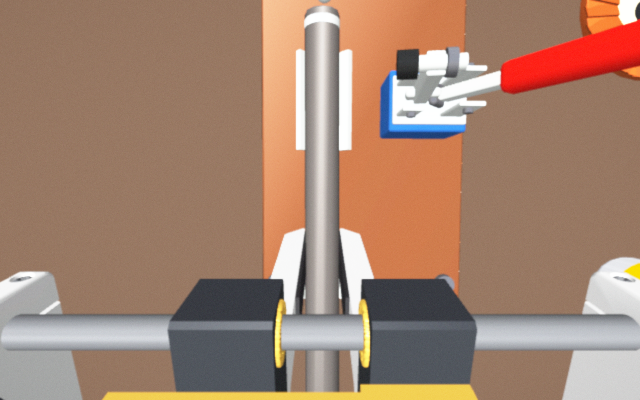

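w4 shows the bar (column ~322, front end at row 14) centred over the front V (columns 296 to 352), with the clamp arm clear to the right. I'll lower it.

```bash

python3 - <<'E'
from plan import *
c=np.load("w4.npy",allow_pickle=True).item()
X=least_squares(lambda p:proj(c,[p[0],p[1],.119])[0]-(321,12),[.47,.07]).x;print("front end fix",tofix([*X,.119]).round(4))
E
python3 -m handwheel '[[[-0.02,0,0.08,0,0,-0.002],[-0.04,0,0.16,0,0,-0.002],[-0.06,0.01,0.24,0,0,-0.002],[-0.08,0.01,0.32,0,0,-0.002],[-0.1,0.01,0.4,0,0,-0.002],[-0.12,0.01,0.47,0,0,-0.002],[-0.14,0.01,0.54,0,0,-0.002],[-0.15,0.01,0.6,0,0,-0.002]]]'
python3 -m handwheel '[[[0,0,0.01,0,0,0],[-0.005,0,0.02,0,0,0],[-0.005,0,0.03,0,0,0],[-0.01,0,0.04,0,0,0],[-0.01,0,0.05,0,0,0],[-0.015,0,0.06,0,0,0],[-0.015,0,0.065,0,0,0],[-0.015,0,0.065,0,0,0]]]'
```

```text
front end fix [0.0375 0.001  0.119 ]
time: 16.35
eef_pos: [0.4794, -0.0522, 0.0388]
eef_rot: [-2.016, -2.194, -0.215]
ft_force: [0.8, -0.3, -4.7]
finger_gap: 0.186
gripper_force: 30.0
time: 17.35
eef_pos: [0.4794, -0.0523, 0.0325]
eef_rot: [-2.016, -2.194, -0.215]
ft_force: [0.9, 0.3, -4.9]
finger_gap: 0.186
gripper_force: 30.0
```

```bash

python3 -m handwheel '[[[0,0,0.005,0,0,0],[0,0,0.01,0,0,0],[-0.003,0,0.015,0,0,0],[-0.005,0,0.02,0,0,0],[-0.005,0,0.025,0,0,0],[-0.005,0,0.025,0,0,0],[-0.005,0,0.025,0,0,0],[-0.005,0,0.025,0,0,0]]]'
```

```text
time: 18.35
eef_pos: [0.4794, -0.052, 0.031]
eef_rot: [-2.015, -2.193, -0.218]
ft_force: [-8.3, 0.3, 27.4]
finger_gap: 0.184
gripper_force: 30.0
```

The bar is seated: axis about 0.0488 m and a clear downward reaction. I'll open briefly so it settles, take off the preload, and regrip lightly.

```bash

python3 -m handwheel '[[[0,0,0,0,0,0],[0,0,0,0,0,0],[0,-0.005,-0.01,0,0,0],[0,-0.005,-0.01,0,0,0],[0,-0.005,-0.01,0,0,0],[0,-0.005,-0.01,0,0,0],[0,-0.005,-0.01,0,0,0],[0,-0.005,-0.01,0,0,0]]]' 30
python3 -m handwheel '[[[0,0,0,0,0,0],[0,0,0,0,0,0],[0,0,0,0,0,0],[0,0,0,0,0,0],[0,0,0,0,0,0],[0,0,0,0,0,0],[0,0,0,0,0,0],[0,0,0,0,0,0]]]' 0 20
python3 snap.py w5
python3 -c "
from plan import *
s=read_state();print(s['ft_force'],s['eef_pos']);M=Ro.from_rotvec(s['eef_rot']).as_matrix();print((M.T@RF[:,0]).round(3),tofix(s['eef_pos']-.018*M[:,2]).round(4))"
```

```text
time: 19.35
eef_pos: [0.4789, -0.0524, 0.031]
eef_rot: [-2.016, -2.194, -0.216]
ft_force: [-0.3, 0.2, 0.6]
finger_gap: 0.321
gripper_force: 0.0
time: 20.35
eef_pos: [0.4789, -0.0525, 0.031]
eef_rot: [-2.016, -2.194, -0.215]
ft_force: [0.0, -0.5, 0.4]
finger_gap: 0.184
gripper_force: 20.0
[-0.46566738  1.00287583 -0.32141799] [ 0.47885921 -0.05244507  0.03095679]
[0.978 0.006 0.21 ] [-0.0912 -0.0001  0.0486]
```

View pics/w5.png

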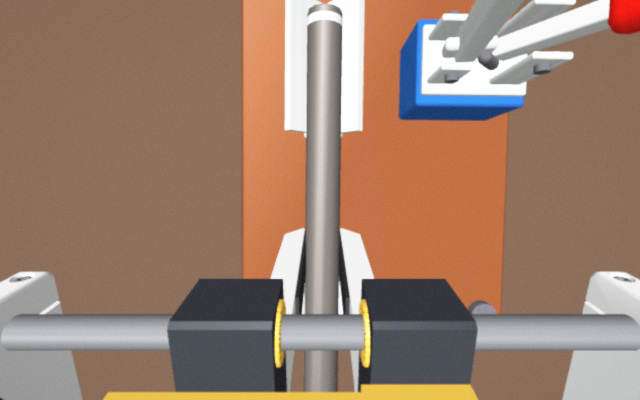

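w5 shows the bar lying centred in the front V, with its end at (324,12) and zero residual force. I'll slide it 35 mm quickly, then feel for the bolt with a soft grip so that slip limits the push.

```bash

python3 -m handwheel '[[[0.04,0,0.009,0,0,0],[0.085,0,0.018,0,0,0],[0.13,0,0.028,0,0,0],[0.17,0.001,0.037,0,0,0],[0.215,0.001,0.046,0,0,0],[0.26,0.002,0.055,0,0,0],[0.3,0.002,0.064,0,0,0],[0.34,0.002,0.073,0,0,0]]]' 0 10
python3 -m handwheel '[[[0.005,0,0.001,0,0,0],[0.01,0,0.002,0,0,0],[0.015,0,0.003,0,0,0],[0.02,0,0.004,0,0,0],[0.025,0,0.005,0,0,0],[0.029,0,0.006,0,0,0],[0.029,0,0.006,0,0,0],[0.029,0,0.006,0,0,0]]]'
python3 -c "
from plan import *
s=read_state();print((RF.T@s['ft_force']).round(2));M=Ro.from_rotvec(s['eef_rot']).as_matrix();print(tofix(s['eef_pos']-.018*M[:,2]).round(4))"
```

```text
time: 21.4
eef_pos: [0.4763, -0.0175, 0.031]
eef_rot: [-2.016, -2.195, -0.216]
ft_force: [2.1, -3.4, -0.2]
finger_gap: 0.188
gripper_force: 10.0
time: 22.4
eef_pos: [0.476, -0.0148, 0.031]
eef_rot: [-2.016, -2.194, -0.216]
ft_force: [3.2, -1.3, -1.3]
finger_gap: 0.184
gripper_force: 10.0
[-1.59 -3.05 -1.28]
[-0.0534 -0.0002  0.0486]
```

```bash

for i in 1; do python3 -m handwheel '[[[0.005,0,0.001,0,0,0],[0.01,0,0.002,0,0,0],[0.015,0,0.003,0,0,0],[0.02,0,0.004,0,0,0],[0.025,0,0.005,0,0,0],[0.029,0,0.006,0,0,0],[0.029,0,0.006,0,0,0],[0.029,0,0.006,0,0,0]]]'; done
python3 -c "
from plan import *
s=read_state();print((RF.T@s['ft_force']).round(2))"
```

```text
time: 23.4
eef_pos: [0.4758, -0.0119, 0.031]
eef_rot: [-2.016, -2.194, -0.216]
ft_force: [4.8, -2.4, -0.5]
finger_gap: 0.185
gripper_force: 10.0
[-2.75 -4.58 -0.46]
```

```bash

python3 -m handwheel '[[[0.005,0.001,0.001,0,0,0],[0.01,0.002,0.002,0,0,0],[0.015,0.003,0.003,0,0,0],[0.02,0.004,0.004,0,0,0],[0.025,0.004,0.005,0,0,0],[0.025,0.004,0.005,0,0,0],[0.025,0.004,0.005,0,0,0],[0.025,0.004,0.005,0,0,0]]]'
python3 -c "
from plan import *
s=read_state();print((RF.T@s['ft_force']).round(2))"
```

```text
time: 24.4
eef_pos: [0.4757, -0.0093, 0.031]
eef_rot: [-2.016, -2.194, -0.215]
ft_force: [0.5, -4.1, 0.5]
finger_gap: 0.185
gripper_force: 10.0
[-4.08 -0.17  0.52]
```

```bash

python3 -m handwheel '[[[0.003,0,0.001,0,0,0],[0.006,0,0.001,0,0,0],[0.01,0,0.002,0,0,0],[0.01,0,0.002,0,0,0],[0.01,0,0.002,0,0,0],[0.01,0,0.002,0,0,0],[0.01,0,0.002,0,0,0],[0.01,0,0.002,0,0,0]]]'
python3 -c "
from plan import *
s=read_state();print((RF.T@s['ft_force']).round(2))"
```

```text
time: 25.4
eef_pos: [0.4756, -0.0082, 0.031]
eef_rot: [-2.016, -2.194, -0.215]
ft_force: [-1.3, -3.0, -1.5]
finger_gap: 0.189
gripper_force: 10.0
[-2.91  1.51 -1.51]
```

```bash

python3 -m handwheel '[[[0.003,0,0.001,0,0,0],[0.006,0,0.001,0,0,0],[0.009,0,0.002,0,0,0],[0.012,0,0.003,0,0,0],[0.015,0,0.003,0,0,0],[0.018,0,0.004,0,0,0],[0.02,0,0.004,0,0,0],[0.02,0,0.004,0,0,0]]]'
python3 -c "
from plan import *
s=read_state();print((RF.T@s['ft_force']).round(2))"
```

```text
time: 26.4
eef_pos: [0.4756, -0.0074, 0.031]
eef_rot: [-2.018, -2.195, -0.214]
ft_force: [-1.9, -10.3, -0.5]
finger_gap: 0.186
gripper_force: 10.0
[-10.15   2.68  -0.52]
```

Contact: the axial force rose to 10 N and the tool stalled. That is about 7 N on the bolt. I'll hold it there.

```bash

python3 -m handwheel '[[[0.002,0,0,0,0,0],[0.002,0,0,0,0,0],[0.002,0,0,0,0,0],[0.002,0,0,0,0,0],[0.002,0,0,0,0,0],[0.002,0,0,0,0,0],[0.002,0,0,0,0,0],[0.002,0,0,0,0,0]]]'
python3 snap.py w6
python3 -c "
from plan import *
s=read_state();print((RF.T@s['ft_force']).round(2));M=Ro.from_rotvec(s['eef_rot']).as_matrix();print(tofix(s['eef_pos']-.018*M[:,2]).round(4))"
```

```text
time: 27.4
eef_pos: [0.4757, -0.0073, 0.0311]
eef_rot: [-2.018, -2.195, -0.214]
ft_force: [-1.3, -10.6, -1.7]
finger_gap: 0.188
gripper_force: 10.0
[-10.99   2.9   -1.84]
[-0.0459 -0.0004  0.0486]
```

View pics/w6.png

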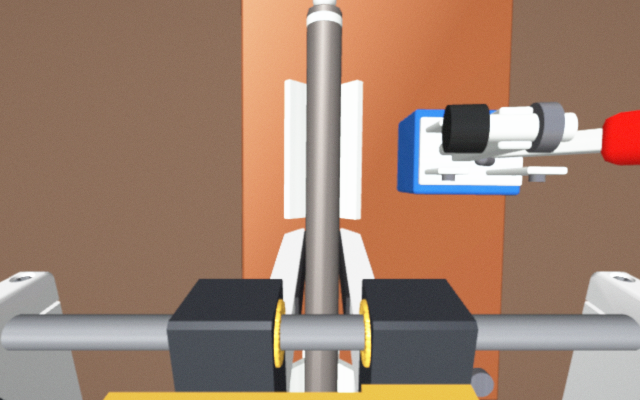

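w6 shows the bar end touching the bolt at (324,8), with the fingers clear of the front V. I'll release, withdraw and plan the handle press.

```bash

python3 -m handwheel '[[[0,0,0,0,0,0],[0,0,0,0,0,0],[0,0,0,0,0,0],[0,0,0,0,0,0],[0,0,-0.05,0,0,0],[0,0,-0.15,0,0,0],[0,0,-0.25,0,0,0],[0,0,-0.4,0,0,0]]]' 40
python3 -m handwheel '[[[0,0,-0.1,0,0,0],[0,0,-0.2,0,0,0],[0,0,-0.33,0,0,0],[0,0,-0.46,0,0,0],[0,0,-0.6,0,-0.03,0],[0,0,-0.73,0,-0.06,0],[0,0,-0.86,0,-0.09,0],[0,0,-1.0,0,-0.105,0]]]'
python3 - <<'E'
from plan import *
w={i:np.load(f"w{i}.npy",allow_pickle=True).item() for i in(1,4,6)}
x,r=tri([(w[4],(407,64)),(w[6],(466,128)),(w[1],(362,271))],(.53,.04,.15));print("black tip fix",tofix(x).round(4),round(r,2))
x,r=tri([(w[4],(506,80)),(w[1],(386,312)),(C["top"],T(233,177))],(.57,.05,.11));print("grip lower end fix",tofix(x).round(4),round(r,2))
s=read_state();M=Ro.from_rotvec(s["eef_rot"]).as_matrix();print("fix tcp",tofix(s["eef_pos"]).round(4),"axes",(RF.T@M).round(3).tolist())
for ph,rr in((60,85),(50,85),(40,84),(30,83),(20,81),(10,79),(0,77),(-2.4,76)):
    p=np.radians(ph);print(ph,np.round([-90-rr*np.cos(p)+7*np.sin(p)+12.5,82+rr*np.sin(p)+7*np.cos(p)],1))
E
```

```text
time: 28.45
eef_pos: [0.4762, -0.0146, 0.0711]
eef_rot: [-2.016, -2.194, -0.215]
ft_force: [-0.1, 0.1, 1.4]
finger_gap: 0.427
gripper_force: 0.0
time: 29.45
eef_pos: [0.4778, -0.0351, 0.1688]
eef_rot: [2.124, 2.313, 0.002]
ft_force: [0.1, 0.0, 0.6]
finger_gap: 0.429
gripper_force: 0.0
black tip fix [ 0.0095 -0.0422  0.1249] 0.75
grip lower end fix [ 0.01   -0.1058  0.0979] 0.9
fix tcp [-0.07   -0.0004  0.1688] axes [[1.0, 0.007, -0.0], [0.007, -1.0, -0.002], [-0.0, 0.002, -1.0]]
60 [-113.9  159.1]
50 [-126.8  151.6]
40 [-137.3  141.4]
30 [-145.9  129.6]
20 [-151.2  116.3]
10 [-154.1  102.6]
0 [-154.5   89. ]
-2.4 [-153.7   85.8]
```

```bash

python3 -m handwheel '[[[0.05,0.02,-0.1,0,0,0],[0.1,0.1,-0.21,0,0,0],[0.22,0.25,-0.21,0,0,0],[0.34,0.4,-0.21,0,0,0],[0.46,0.55,-0.21,0,0,0],[0.58,0.7,-0.21,0,0,0],[0.7,0.85,-0.21,0,0,0],[0.8,1.0,-0.21,0,0,0]]]' 0 20
python3 -m handwheel '[[[0,0.03,0.03,0,0,0],[0,0.06,0.06,0,0,0],[0,0.09,0.1,0,0,0],[0,0.1,0.15,0,0,0],[0,0.11,0.2,0,0,0],[0,0.12,0.25,0,0,0],[0,0.12,0.28,0,0,0],[0,0.12,0.3,0,0,0]]]'
python3 -c "
from plan import *
s=read_state();print(tofix(s['eef_pos']).round(4),s['ft_force'].round(1) if hasattr(s['ft_force'],'round') else s['ft_force'])"
```

```text
time: 30.45
eef_pos: [0.5716, 0.0538, 0.1891]
eef_rot: [2.125, 2.313, 0.003]
ft_force: [0.1, 0.5, 0.1]
finger_gap: -0.002
gripper_force: 0.0
time: 31.45
eef_pos: [0.5826, 0.0539, 0.1591]
eef_rot: [2.125, 2.313, 0.003]
ft_force: [-1.2, 0.6, -0.1]
finger_gap: 0.005
gripper_force: 0.0
[ 0.0104 -0.1119  0.1591] [-1.2  0.6 -0.1]
```

```bash

python3 -m handwheel '[[[0,0.03,0.005,0,0,0],[0,0.09,0.04,0,0,0],[0,0.15,0.08,0,0,0],[0,0.205,0.13,0,0,0],[0,0.26,0.185,0,0,0],[0,0.305,0.24,0,0,0],[0,0.345,0.3,0,0,0],[0,0.37,0.365,0,0,0]]]'
python3 -c "
from plan import *
s=read_state();print(tofix(s['eef_pos']).round(4),(RF.T@s['ft_force']).round(1))"
```

```text
time: 32.45
eef_pos: [0.6199, 0.057, 0.1224]
eef_rot: [2.125, 2.313, 0.003]
ft_force: [0.3, 0.1, 1.9]
finger_gap: 0.006
gripper_force: 0.7
[ 0.0107 -0.1493  0.1224] [ 0.1 -0.3  1.9]
```

```bash

python3 -m handwheel '[[[0,0.02,0.05,0,0,0],[0,0.03,0.1,0,0,0],[0,0.04,0.15,0,0,0],[0,0.05,0.2,0,0,0],[0,0.05,0.24,0,0,0],[0,0.05,0.27,0,0,0],[0,0.05,0.3,0,0,0],[0,0.05,0.32,0,0,0]]]'
python3 -m handwheel '[[[0,0,0.005,0,0,0],[0,0,0.01,0,0,0],[0,0,0.015,0,0,0],[0,0,0.02,0,0,0],[0,0,0.025,0,0,0],[0,0,0.03,0,0,0],[0,0,0.03,0,0,0],[0,0,0.03,0,0,0]]]'
python3 -c "
from plan import *
s=read_state();print(tofix(s['eef_pos']).round(4),(RF.T@s['ft_force']).round(1))"
```

```text
time: 33.45
eef_pos: [0.6248, 0.0575, 0.0909]
eef_rot: [2.125, 2.313, 0.004]
ft_force: [1.4, -0.1, 2.0]
finger_gap: 0.005
gripper_force: 1.1
time: 34.45
eef_pos: [0.6246, 0.0575, 0.0878]
eef_rot: [2.125, 2.313, 0.003]
ft_force: [-0.3, -0.9, 0.4]
finger_gap: 0.008
gripper_force: 0.0
[ 0.0108 -0.154   0.0878] [-0.9  0.4  0.4]
```

```bash

python3 -m handwheel '[[[0,0,0.003,0,0,0],[0,0,0.006,0,0,0],[0,0,0.009,0,0,0],[0,0,0.012,0,0,0],[0,0,0.015,0,0,0],[0,0,0.018,0,0,0],[0,0,0.02,0,0,0],[0,0,0.02,0,0,0]]]'
python3 -c "
from plan import *
s=read_state();print(tofix(s['eef_pos']).round(4),(RF.T@s['ft_force']).round(1))"
```

```text
time: 35.45
eef_pos: [0.6247, 0.0575, 0.0866]
eef_rot: [2.126, 2.313, 0.004]
ft_force: [-5.5, 1.4, 15.0]
finger_gap: 0.004
gripper_force: 7.6
[ 0.0107 -0.1542  0.0866] [ 1.8  5.4 15. ]
```

The handle has reached its end stop: 15 N at grip top 86.6 mm, against 87 mm expected when locked. I'll retreat and check.

```bash

python3 -m handwheel '[[[0,0,-0.1,0,0,0],[0,0,-0.2,0,0,0],[0,0,-0.32,0,0,0],[0,0,-0.45,0,0,0],[0,0,-0.6,0,0,0],[0,0,-0.75,0,0,0],[0,0,-0.88,0,0,0],[0,0,-1.0,0,0,0]]]'
python3 -m handwheel '[[[-0.12,0,-0.1,0,0,0],[-0.25,0,-0.2,0,0,0],[-0.37,0,-0.3,0,0,0],[-0.5,0,-0.4,0,0,0],[-0.62,0,-0.5,0,0,0],[-0.75,0,-0.6,0,0,0],[-0.87,0,-0.7,0,0,0],[-1.0,0,-0.8,0,0,0]]]'
python3 snap.py w7
python3 - <<'E'
from station import *
import cv2,numpy as np
a=cv2.imread("pics/w7.png");b=read_camera("scene")["img"][:,:,::-1]
b=cv2.resize(b[155:275,270:400],(390,360),interpolation=cv2.INTER_CUBIC)
a=cv2.resize(a,(400,250));cv2.imwrite("pics/fin.png",np.hstack([np.pad(a,((0,110),(0,0),(0,0))),b]))
E
```

```text
time: 36.45
eef_pos: [0.6245, 0.0574, 0.1868]
eef_rot: [2.125, 2.313, 0.003]
ft_force: [0.6, 1.4, 0.1]
finger_gap: 0.008
gripper_force: 0.0
time: 37.45
eef_pos: [0.6329, -0.0431, 0.2664]
eef_rot: [2.125, 2.313, 0.003]
ft_force: [0.0, 0.9, 0.4]
finger_gap: 0.003
gripper_force: 0.0
```

View pics/fin.png

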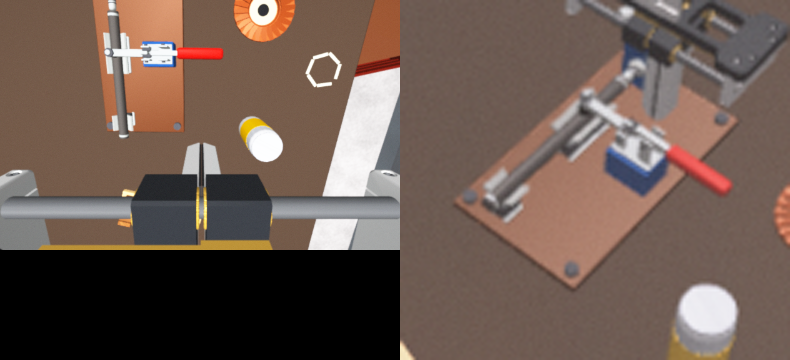

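The final picture shows the bar in both V's with its end at the bolt tip (~112,15). The clamp arm is on the bar (110,52), the handle is level, and the robot is clear.

```bash
python3 -c "
from station import *
print(close_job())"
```

```text
the job is handed in; nothing more can be done
None
```

The bar lies in both V's against the stop bolt, pressed home with about 7–8 N (estimated from the wrist force), and the clamp handle is locked down. I handed the job in at about 37.5 s with the robot touching nothing.

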